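Load a swing-out centrifuge rotor in balance

TASK

Load the centrifuge rotor so that it will spin in balance: seat the spare white sleeve fully in the bucket straight across from the one that already holds a tall tube, stand the other tall tube, the one near the rotor and not the one back by the shelves, in that sleeve, and put the two short bottles, either way round, in the two buckets left between them, so that they face each other. Everything must stand upright and fully down in its bucket; set each thing down rather than dropping it, and leave the tube that is already in the rotor where it is.

Things in the scene. Friction and masses are not known exactly. Their poses are not given: they have to be found in the camera images.
- bucket_1_mouth (a point): round dark steel bucket of the four-place rotor, 60 mm wide, fixed upright 80 mm from the rotor's axis; this one already holds a white sleeve with a tall capped tube in it. Buckets 1 to 4 follow round the rotor, 90 degrees apart. The point is the centre of its mouth at rim height, 64 mm above the worktop; z up. Straight bore 51 mm wide, flat floor 34 mm below the rim.
- bucket_2_mouth (a point): round dark steel bucket of the four-place rotor, 60 mm wide, fixed upright 80 mm from the rotor's axis; empty at the start; between buckets 1 and 3. The rotor's arms and hub are no higher than the rims but for the hub's nut, 72 mm. The point is the centre of its mouth at rim height, 64 mm above the worktop; z up. Straight bore 51 mm wide, flat floor 34 mm below the rim.
- bucket_3_mouth (a point): round dark steel bucket of the four-place rotor, 60 mm wide, fixed upright 80 mm from the rotor's axis; empty at the start; straight across the axis from bucket 1. The point is the centre of its mouth at rim height, 64 mm above the worktop; z up. Straight bore 51 mm wide, flat floor 34 mm below the rim.
- bucket_4_mouth (a point): round dark steel bucket of the four-place rotor, 60 mm wide, fixed upright 80 mm from the rotor's axis; empty at the start; straight across the axis from bucket 2. The point is the centre of its mouth at rim height, 64 mm above the worktop; z up. Straight bore 51 mm wide, flat floor 34 mm below the rim.
- tube_fitted_center (a point): tall tube with a ribbed blue cap, already standing in a white sleeve in bucket 1; same shape and size as the spare tube and loose in its sleeve. The point is on its axis, 57.5 mm above its underside; z up. Its top is 151 mm above the worktop. Keep the gripper clear of the tall fixed analyser, which fills the right of the worktop beyond about x = 0.54 m, y = -0.22 m.
- sleeve_spare_center (a point): empty white plastic sleeve, upright on the worktop, 59 mm tall, 35 g: tube 46 mm wide outside (foot 41), 39 mm inside, open on top, 4 mm floor; a 59 mm wide flange, underside 32 mm and top 35 mm above the foot. Grip the neck above the flange. The point is on its axis, 29.5 mm above its underside; z up. Seated, the flange lies on the bucket's rim, the foot 32 mm below it.
- tube_spare_center (a point): tall tube with a flat foot and a ribbed orange cap, loose and upright on the worktop: 115 mm tall, body 32 mm wide, cap 34.4 mm wide from 102 mm to the top; about 30 g. The point is on its axis, 57.5 mm above its underside; z up. In a seated sleeve its underside is 28 mm below the bucket's rim and 60 mm of it stand above the sleeve.
- bottle_amber_center (a point): short round bottle, amber with a red cap, loose on the worktop, 62 mm tall: body 40 mm wide, shoulder from 30 mm up, ribbed cap 25.6 mm wide from 44 mm to the top; about 50 g. The point is on its axis, 31 mm above its underside; z up. Take it by the cap: in a bucket it stands on the floor and only its top 28 mm show above the rim.
- bottle_clear_center (a point): short round bottle, clear with a white cap, loose on the worktop, 62 mm tall: body 40 mm wide, shoulder from 30 mm up, ribbed cap 25.6 mm wide from 44 mm to the top; about 50 g. The point is on its axis, 31 mm above its underside; z up. Take it by the cap: in a bucket it stands on the floor and only its top 28 mm show above the rim.
There are look-alikes about, which are no part of the job. What is shaped like the part that bears bottle_amber_center but pink or purple is not meant.

How it is judged:
By the outcome, as a careful person would: the job done as asked, in the order asked, and still so for the second after the job is handed in, with the robot touching nothing.
It also fails if it takes over 122 s, if anything falls off the work surface, if the arm or the gripper's body presses on something with over 40 N, if the wrist force passes 120 N, or if a joint passes its speed limit or range.

ROBOT

A 6-joint arm with a two-finger parallel gripper is mounted at the origin on a cart in front of the work surface, level with it; the furniture and walls round the work are solid. World frame = base frame: x ahead of the robot, y to its left, z up, the work surface at z = 0. Lengths are in mm, angles in rad, forces in N, time in s.
With the tool pointing down it reaches from about 375 to 975 mm from the base axis. Payload 3.8 kg.
Tool frame: the origin (TCP) lies at the very end of the fingers, on their centre line; the grasp point (between the pads) lies 19 mm behind it; z points along the fingers, y is the line along which they close (so a half turn about z gives the same grasp; the last joint's range is limited). The gripper opens to 85 mm and grips with 20 to 120 N. Pads are 22 mm wide; open, the fingers measure 114 mm over their backs; the gripper's body (76 mm by 85 mm) begins 54 mm behind the grasp point. The pads swing forward as they close: fully open they stand 13 mm farther back than shut.
Start: joints at [-1.309, 0.264, 1.604, -0, 1.274, -0.037], TCP at [198.697, -645.087, 231.28] pointing down, gripper open.
Joint ranges: [-2.63, 2.63], [-0.94, 2.18], [0.31, 2.57], [-1.31, 4.45], [0, 2.66], [-2.55, 2.55]. Speed limits (rad/s): [2.57, 2.57, 3.14, 3.14, 3.14, 3.14].

INTERFACE

Orientations are given as a rotation vector (axis times angle).
In Python, from cell import arm gives the robot as it stands.
- The arm moves only by the shell command python3 -m crank 'ROWS' [OPENING] [FORCE]. ROWS is JSON, one flat list of numbers, 6 for each row, row after row: the shift along the tool's x, y, z in mm, then the turn, a rotation vector about the tool's x, y, z in rad. A call has 1 to 10 rows; each row shifts and turns the commanded pose from where the row before left it, along the tool's axes as they then stand; what a row does not reach is not made up. A row lasts 1/8 s, in which the tool goes at most 62.5 mm and 10.7 degrees, less where a joint would pass 70% of its speed; a pose out of reach is approached as far as the arm can. A call is refused whole if a number of a shift passes 62.5 or a number of a turn 0.188, either way. A call with a gripper value outside its range is refused whole. OPENING is the closure, from -1 (fully open) to 1 (shut), so that 0 is half open, set as the call begins (- or left out, the last holds). The fingers move at their own pace and stop on an object; FORCE is the grip in N (left out, the last holds). Time passes only in rows, so rows that do not move let the fingers close. It gives the time, the measured TCP pose, the force, the opening and the grip force at its end, in the units of the state.
- arm.get_obs(): the state, without advancing time (a new reading comes with each control period).
- arm.snapshot(name): name is "side" or "top"; returns the picture (400x640x3 uint8, blue, green, red); there is no depth.
- arm.camera_info(name): a dict with "fx", "fy", "cx", "cy" (pixels), "xyz" and "attitude" of the camera in the world. Camera axes: x right, y down, z forward; pixel columns grow to the right and rows downward; lengths in mm; the calibration is good to about 2 mm. A picture is of the moment at which its call begins. camera_info takes no time and is no camera call.
- arm.hand_in(): hands the job in; it is judged then, once.
Trained networks look in the newest picture that a camera, given by its name, has taken for a name from the list of things; names that differ only in an ending like _2 or _b are one class to them, and where a whole thing is asked for, a point or a joint stands for the part that bears it (a point fixed in the world has none). Each returns a list of dicts, best first, with "score" (0 to 1); they miss things now and then, are a little off and sometimes report something else, mostly with a low value. They report only what shows in the picture. A call takes as long as a camera call. They do not tell look-alikes from the thing itself.
- arm.recognise(thing, camera): "centre" ([x, y, z] in mm, in world coordinates, good to about 4 mm: the middle of the surface that is visible of it).
- arm.trace(thing, camera): "mask" (400x640 bool, what is visible of it).
- arm.tip_of(thing, camera): "centre" ([x, y, z] in mm, in world coordinates, good to about 4 mm: a listed point, or the origin of a listed thing).
The state is a dict: "t": time; "joint_positions": joint angles; "qd": joint speeds; "joint_torque": joint torques, N m; "ee_pos": TCP position; "tcp_rot": TCP orientation; "force": force on the tool from outside, world axes, zero at the start; "moment": the same for the moment, N m; "grip_width": finger opening in mm; "grasp_force": force on a finger pad.
Only numpy, scipy, OpenCV 4.12 (cv2) and the standard library are available. Lean on these libraries where they do the work, as an engineer would, in place of code of your own. Each camera call takes 0.05 s, during which the arm holds its last target. There are 200 camera calls.

## Working session

There is one attempt and no reset: what is moved stays moved. The work goes in short steps, Python scripts to look and compute and a shell command to move; the robot and the scene stay as the last step left them, time stands still between calls to the robot, and variables do not carry over. Pictures are saved under pics/ and viewed, at most 14 in all, crops included, and the job is handed in when it is done.

```bash
mkdir -p pics; ls
python3 - <<'E'
from cell import arm
import cv2
for c in("side","top"):
    cv2.imwrite(f"pics/{c}0.png",arm.snapshot(c)); print(c,arm.camera_info(c))
    for n in ["bucket_1_mouth","tube_fitted_center","sleeve_spare_center","tube_spare_center","bottle_amber_center","bottle_clear_center"]:
        print(n,[(d["centre"].round(0).tolist() if hasattr(d["centre"],'round') else d["centre"],round(float(d["score"]),2)) for d in arm.tip_of(n,c)])
print(arm.get_obs())
E
```

```text
pics
side {'fx': 392.90469403964323, 'fy': 392.90469403964323, 'cx': 316.6031157593852, 'cy': 201.6516060712153, 'xyz': array([205.94692111, 456.26948895, 932.03107858]), 'attitude': array([-0.87821655,  2.68970454, -0.83719591])}
bucket_1_mouth [([603.5, 143.9, 69.3], 0.53)]
tube_fitted_center [([607.3, 144.0, 90.0], 0.82)]
sleeve_spare_center [([436.1, 248.4, 28.1], 0.67), ([415.2, -336.1, 29.7], 0.29)]
tube_spare_center [([563.1, 283.2, 58.3], 0.62)]
bottle_amber_center [([584.1, -134.1, 29.4], 0.74), ([415.3, -335.5, 27.4], 0.72)]
bottle_clear_center [([437.5, 247.8, 25.3], 0.8)]
top {'fx': 430.96402213796, 'fy': 430.96402213796, 'cx': 325.11355784021174, 'cy': 197.85864132375002, 'xyz': array([ 337.86600644,  -29.65658114, 1314.96116178]), 'attitude': array([-2.16371692,  2.11013887, -0.17274525])}
bucket_1_mouth [([603.6, 140.9, 61.6], 0.63), ([515.6, 80.2, 64.4], 0.47)]
tube_fitted_center [([604.2, 148.2, 96.3], 0.54)]
sleeve_spare_center [([415.7, -209.1, 29.7], 0.63), ([512.9, 81.1, 63.3], 0.39)]
tube_spare_center [([559.5, 285.8, 60.4], 0.48)]
bottle_amber_center [([576.3, -130.3, 29.3], 0.49), ([416.2, -335.0, 32.8], 0.47), ([508.7, -120.4, 31.6], 0.43)]
bottle_clear_center []
{'t': 0.7, 'joint_positions': array([-1.30890276e+00,  2.63823942e-01,  1.60393715e+00, -1.58054703e-05,
        1.27370993e+00, -3.69032893e-02]), 'qd': array([-1.21136837e-05, -3.56218556e-06, -1.00834740e-03, -5.58184970e-04,
        9.67809142e-04,  3.11851032e-04]), 'joint_torque': array([ 1.22204724e-04, -5.14839828e+01, -3.67613590e+01,  5.23731364e-05,
        5.52699748e-04,  1.37790340e-05]), 'ee_pos': array([ 198.69772457, -645.11862722,  231.36502635]), 'tcp_rot': array([ 3.10647554e+00,  4.67593930e-01, -2.14311511e-06]), 'force': array([ 0.36180403, -0.06020997, -0.6888319 ]), 'moment': array([-0.01752895,  0.01696519, -0.00257598]), 'grasp_force': 0.0, 'grip_width': 85.29797996452959}
```

View pics/side0.png

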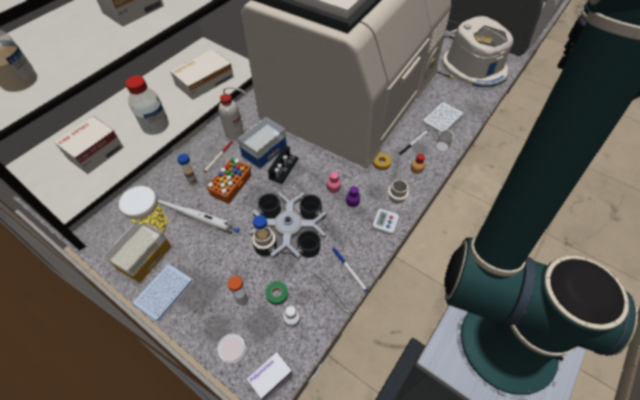

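View pics/top0.png

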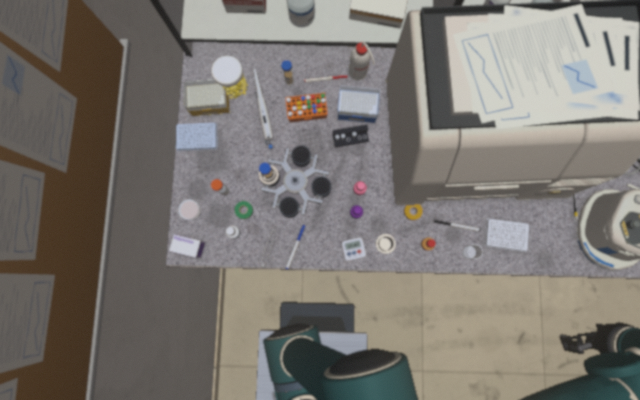

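Run:
```python
import cv2,numpy as np
s=cv2.imread("pics/side0.png");t=cv2.imread("pics/top0.png")
a=cv2.resize(t[140:265,165:345],None,fx=4.4,fy=4.4,interpolation=cv2.INTER_CUBIC)
cv2.imwrite("pics/c1.png",a)
b=cv2.resize(t[200:265,340:490],None,fx=4,fy=4,interpolation=cv2.INTER_CUBIC)
c=cv2.resize(s[130:210,310:460],None,fx=4,fy=4,interpolation=cv2.INTER_CUBIC)
cv2.imwrite("pics/c2.png",np.vstack([b,c]))
d=cv2.resize(s[180:330,215:335],None,fx=4,fy=4,interpolation=cv2.INTER_CUBIC)
cv2.imwrite("pics/c3.png",d)
```

```text
(no output)
```

View pics/c1.png

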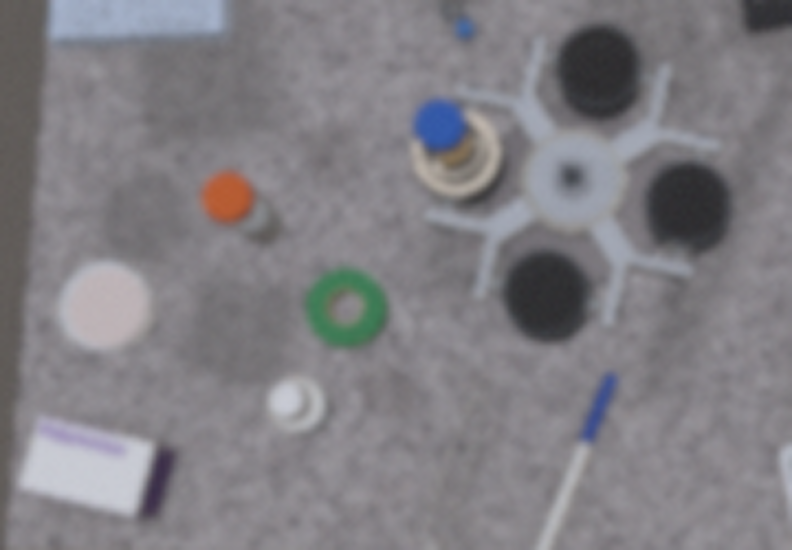

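View pics/c2.png

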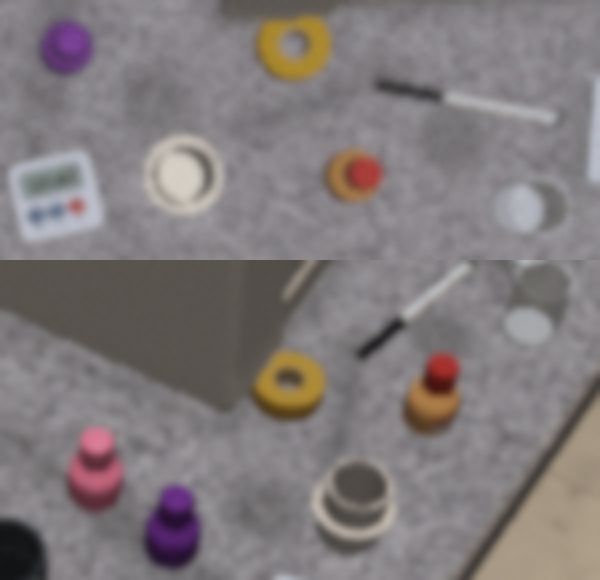

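View pics/c3.png

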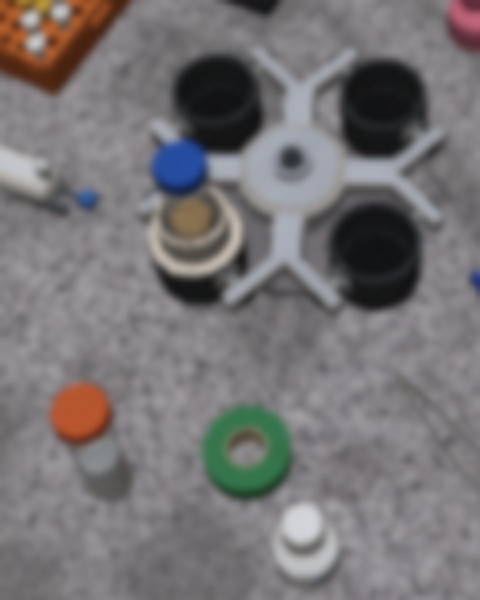

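```bash
cat > h.py <<'E'
import numpy as np
from cell import arm
from scipy.spatial.transform import Rotation as R
I={c:arm.camera_info(c) for c in("side","top")}
def ray(c,u,v,z):
    k=I[c]; d=R.from_rotvec(k["attitude"]).apply([(u-k["cx"])/k["fx"],(v-k["cy"])/k["fy"],1]); p=k["xyz"]
    return (p+d*(z-p[2])/d[2]).round(1)
def crop(c,x,y,s,ox,oy,z): return ray(c,ox+(x+.5)/s-.5,oy+(y+.5)/s-.5,z)
E
python3 - <<'E'
from h import *
T=lambda x,y,z:crop("top",x,y,4.4,165,140,z); T2=lambda x,y,z:crop("top",x,y,4,340,200,z)
S=lambda x,y,z:crop("side",x,y,4,215,180,z); S2=lambda x,y,z:crop("side",x,y,4,310,130,z)
print("orange",T(228,197,115),S(81,411,115))
print("clear",T(290,402,62),S(304,524,62))
print("sleeve",T2(184,175,35),S2(354,243,35),S2(358,224,59))
print("amber",T2(365,174,62),S2(443,107,62))
print("nut",T(572,176,72),S(291,158,72))
print("b(top,right)",T(599,70,64),S(217,93,64)); print("b",T(688,207,64),S(383,94,64)); print("b",T(547,297,64),S(375,239,64))
print("fl",T(457,152,67),S(197,231,67)); print("bluecap",T(440,126,151),S(180,165,151))
E
```

```text
orange [564.3 282.  115. ] [561.8 285.2 115. ]
clear [437.6 245.8  62. ] [436.3 249.7  62. ]
sleeve [ 414.5 -209.1   35. ] [ 413.7 -208.2   35. ] [ 414.  -206.4   59. ]
amber [ 416.9 -336.4   62. ] [ 416.1 -334.3   62. ]
nut [592.5  64.3  72. ] [590.5  67.9  72. ]
b(top,right) [668.   49.2  64. ] [666.4  53.4  64. ]
b [574.9 -13.7  64. ] [575.8 -11.5  64. ]
b [511.6  78.5  64. ] [513.6  80.2  64. ]
fl [608.1 142.6  67. ] [606.6 143.   67. ]
bluecap [606.3 142.4 151. ] [604.6 145.6 151. ]
```

```bash
python3 -m crank '[0,0,0,0,0,0.15, 0,0,0,0,0,0.149, 27,-54,0,0,0,0, 27,-54,0,0,0,0, 27,-54,0,0,0,0, 27,-54,0,0,0,0, 27,-54,0,0,0,0, 27,-54,0,0,0,0, 27,-54,0,0,0,0, 27,-54,0,0,0,0]' -1 40; python3 -m crank '[0,0,30,0,0,0, 0,0,0,0,0,0]'
```

```text
t: 1.95
ee_pos: [415.5, -211.4, 231.8]
tcp_rot: [3.141, -0.001, 0.002]
force: [0.8, -0.7, 0.0]
grip_width: 85.4
grasp_force: 0.0
t: 2.2
ee_pos: [413.4, -211.4, 199.3]
tcp_rot: [-3.139, -0.003, 0.006]
force: [0.1, 0.8, -0.6]
grip_width: 85.1
grasp_force: 0.0
```

```bash
python3 -m crank '[0,-3,40,0,0,0, 0,0,40,0,0,0, 0,0,40,0,0,0, 0,0,30,0,0,0, 0,0,14,0,0,0, 0,0,0,0,0,0]'; python3 -m crank '[0,0,0,0,0,0, 0,0,0,0,0,0, 0,0,0,0,0,0, 0,0,0,0,0,0]' 1 30;  python3 -m crank '[0,0,0,0,0,0, 0,0,0,0,0,0, 0,0,0,0,0,0, 0,0,0,0,0,0]'
python3 - <<'E'
from cell import arm
print(arm.get_obs())
E
```

```text
t: 2.95
ee_pos: [414.4, -210.6, 37.2]
tcp_rot: [-3.141, 0.002, 0.002]
force: [-0.2, 0.7, 0.1]
grip_width: 85.6
grasp_force: 0.0
t: 3.45
ee_pos: [416.0, -210.8, 38.9]
tcp_rot: [3.14, 0.0, 0.004]
force: [-1.9, -0.2, 6.3]
grip_width: 44.7
grasp_force: 30.6
t: 3.95
ee_pos: [415.9, -210.8, 38.9]
tcp_rot: [3.14, 0.0, 0.004]
force: [-0.6, -0.5, 6.0]
grip_width: 44.7
grasp_force: 30.6
{'t': 3.95, 'joint_positions': array([-5.22405296e-01,  8.01917649e-02,  2.21336768e+00, -2.83966076e-04,
        8.45327214e-01,  1.04854645e+00]), 'qd': array([-3.62484929e-04,  1.49863258e-03, -5.73649454e-04,  9.49909859e-04,
        8.68261505e-05, -4.53985298e-04]), 'joint_torque': array([ 2.80611729e-01, -3.06952000e+01, -2.69752336e+01,  1.37330904e-01,
       -3.95037504e-01, -2.43297225e-02]), 'ee_pos': array([ 415.94549598, -210.83777888,   38.8875678 ]), 'tcp_rot': array([3.14005632e+00, 5.13339775e-05, 3.51538133e-03]), 'force': array([-0.64823734, -0.50490723,  5.96970742]), 'moment': array([ 0.01756675,  0.21619585, -0.12525371]), 'grasp_force': 30.643496699631214, 'grip_width': 44.69768976224822}
```

```bash
python3 -m crank '[0,0,-20,0,0,0, 0,0,-40,0,0,0, 0,0,-40,0,0,0, 20,-30,-20,0,0,0, 40,-50,0,0,0,0, 40,-50,0,0,0,0, 40,-50,0,0,0,0, 20,-18,0,0,0,0, 0,0,0,0,0,0, 0,0,0,0,0,0]'
python3 - <<'E'
from h import *; import cv2
s=arm.snapshot("side");t=arm.snapshot("top");o=arm.get_obs();print(o["ee_pos"],o["tcp_rot"],o["grip_width"],o["force"])
a=cv2.resize(s[170:270,235:335],None,fx=4,fy=4,interpolation=cv2.INTER_CUBIC)
b=cv2.resize(t[135:235,255:355],None,fx=4,fy=4,interpolation=cv2.INTER_CUBIC)
cv2.imwrite("pics/d1.png",np.hstack([a,b]))
E
```

```text
t: 5.2
ee_pos: [571.2, -16.0, 157.1]
tcp_rot: [3.141, 0.0, -0.002]
force: [-0.4, -0.2, -1.0]
grip_width: 44.6
grasp_force: 31.0
[571.00944151 -16.59394573 157.15293314] [ 3.14139106e+00 -1.94372404e-03 -1.15832862e-03] 44.765125458019035 [-0.04590717 -0.89133993 -0.61167547]
```

View pics/d1.png

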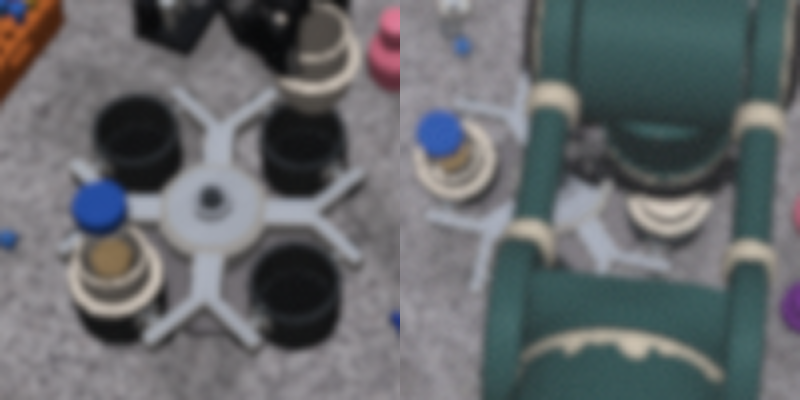

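```bash
python3 -m crank '[4.5,0,20,0,0,0, 0,0,20,0,0,0, 0,0,0,0,0,0, 0,0,0,0,0,0]'
python3 - <<'E'
from h import *; import cv2
s=arm.snapshot("side");o=arm.get_obs();print(o["ee_pos"])
a=cv2.resize(s[165:235,280:350],None,fx=8,fy=8,interpolation=cv2.INTER_CUBIC)
cv2.imwrite("pics/d2.png",a)
E
```

```text
t: 5.8
ee_pos: [576.1, -15.9, 116.6]
tcp_rot: [-3.141, 0.001, 0.002]
force: [0.0, -0.2, 0.1]
grip_width: 44.5
grasp_force: 31.0
[576.62341476 -15.82001395 117.33476523]
```

View pics/d2.png

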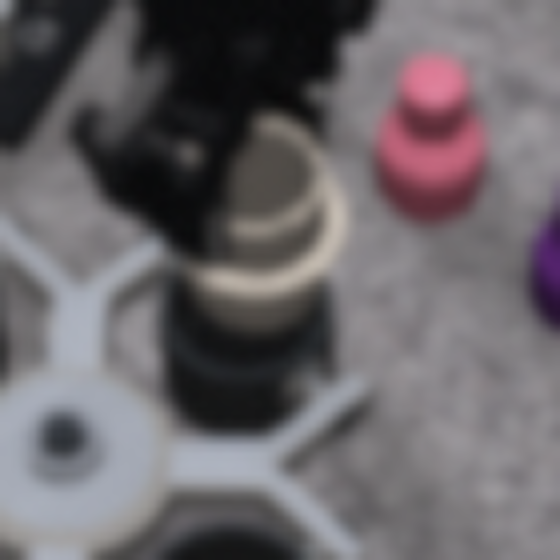

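```bash
cat >> h.py <<'E'
import cv2
def proj(c,P):
    k=I[c]; q=R.from_rotvec(k["attitude"]).inv().apply(np.atleast_2d(P)-k["xyz"])
    return np.c_[k["cx"]+k["fx"]*q[:,0]/q[:,2],k["cy"]+k["fy"]*q[:,1]/q[:,2]]
th=np.linspace(0,2*np.pi,361)
def circ(c,x,y,z,r): return proj(c,np.c_[x+r*np.cos(th),y+r*np.sin(th),0*th+z])
from scipy.optimize import least_squares
def fitc(c,z,r,g,L=None,Rr=None,T=None,B=None):
    def f(p):
        q=circ(c,*p,z,r);e=[]
        if L is not None:e.append(q[:,0].min()-L)
        if Rr is not None:e.append(q[:,0].max()-Rr)
        if T is not None:e.append(q[:,1].min()-T)
        if B is not None:e.append(q[:,1].max()-B)
        return e
    s=least_squares(f,g,diff_step=1e-4);return s.x.round(1),s.fun.round(2)
E
python3 - <<'E'
from h import *
u=lambda x,o,s:o+(x+.5)/s-.5
print("sleeve",fitc("side",113,29.5,[576,-13],Rr=u(347,280,8),B=u(297,165,8)))
X=lambda x:u(x,215,4);Y=lambda y:u(y,180,4)
print("b3",fitc("side",64,30,[576,-13],L=X(341),Rr=X(427),T=Y(58)))
print("b3 now",fitc("side",64,30,[576,-13],L=u(163,280,8),Rr=u(332,280,8)
 ,B=None)) 
print("bfar",fitc("side",64,30,[667,51],L=X(174),Rr=X(262),T=Y(54)))
print("bnear",fitc("side",64,30,[513,80],L=X(330),Rr=X(421),T=Y(202)))
print("flange1",fitc("side",67,29.5,[607,143],L=X(147),Rr=X(243),B=Y(277)))
E
```

```text
sleeve (array([572.9, -14. ]), array([-0., -0.]))
b3 (array([575.2, -11.7]), array([-0.45,  0.45, -0.02]))
b3 now (array([ 641.8, -100.4]), array([0., 0.]))
bfar (array([667.3,  51.2]), array([-0.19,  0.19, -0.01]))
bnear (array([511.5,  82.4]), array([-0.55,  0.55, -0.02]))
flange1 (array([605.6, 146.1]), array([ 0.25, -0.25,  0.01]))
```

```bash
python3 -m crank '[2,-2.2,0,0,0,0, 0,0,8,0,0,0, 0,0,8,0,0,0, 0,0,4,0,0,0, 0,0,0,0,0,0, 0,0,0,0,0,0]'
python3 - <<'E'
from h import *
s=arm.snapshot("side");print(arm.get_obs()["moment"])
a=cv2.resize(s[165:235,280:350],None,fx=8,fy=8,interpolation=cv2.INTER_CUBIC)
cv2.imwrite("pics/d3.png",a)
E
```

```text
t: 6.6
ee_pos: [578.6, -13.6, 97.3]
tcp_rot: [-3.142, 0.0, -0.0]
force: [-0.3, 1.3, -0.8]
grip_width: 44.7
grasp_force: 31.0
[ 0.02156629 -0.04657672  0.02118757]
```

View pics/d3.png

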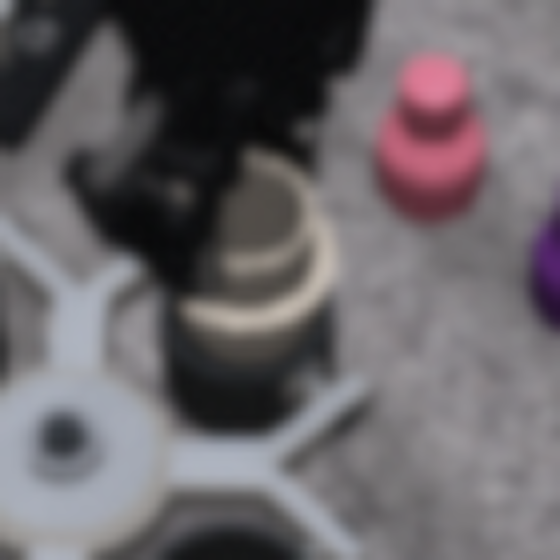

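```bash
python3 -m crank '[0,0,5,0,0,0, 0,0,5,0,0,0, 0,0,2,0,0,0, 0,0,0,0,0,0]'; python3 -m crank '[0,0,4,0,0,0, 0,0,4,0,0,0, 0,0,2,0,0,0, 0,0,0,0,0,0]'; python3 -m crank '[0,0,2,0,0,0, 0,0,2,0,0,0, 0,0,0,0,0,0]'
```

```text
t: 7.15
ee_pos: [578.2, -13.5, 84.9]
tcp_rot: [-3.142, 0.0, 0.001]
force: [0.2, -0.1, -1.5]
grip_width: 44.9
grasp_force: 31.0
t: 7.65
ee_pos: [578.2, -13.5, 74.9]
tcp_rot: [-3.142, 0.0, 0.001]
force: [-0.1, 0.2, -0.1]
grip_width: 44.3
grasp_force: 31.0
t: 8.02
ee_pos: [578.4, -13.5, 71.2]
tcp_rot: [-3.142, 0.0, 0.0]
force: [0.5, 1.3, 0.0]
grip_width: 44.9
grasp_force: 31.0
```

```bash
python3 -m crank '[0,0,2,0,0,0, 0,0,0,0,0,0, 0,0,0,0,0,0]'; python3 -m crank '[0,0,1.5,0,0,0, 0,0,0,0,0,0, 0,0,0,0,0,0]'
```

```text
t: 8.4
ee_pos: [578.6, -13.5, 70.9]
tcp_rot: [3.142, -0.0, 0.0]
force: [-4.3, 0.2, 8.9]
grip_width: 44.6
grasp_force: 31.8
t: 8.78
ee_pos: [578.7, -13.5, 70.8]
tcp_rot: [3.141, -0.0, 0.0]
force: [-7.4, -0.1, 16.4]
grip_width: 44.8
grasp_force: 32.5
```

```bash
python3 -m crank '[0,0,-3,0,0,0, 0,0,0,0,0,0, 0,0,0,0,0,0, 0,0,0,0,0,0, 0,0,0,0,0,0]' -0.9; python3 -m crank '[0,0,-10,0,0,0, 0,0,-20,0,0,0, 0,0,-45,0,0,0, 0,0,-45,0,0,0, 0,0,-43,0,0,0, 0,-50,0,0,0,0, -7,-50,0,0,0,0, -6,-50,0,0,0,0, 0,-50,0,0,0,0, 0,-50,0,0,0,0]'; python3 -m crank '[0,-45.5,0,0,0,0, 0,0,0,0,0,0, 0,0,0,0,0,0]'
python3 - <<'E'
from h import *
s=arm.snapshot("side");t=arm.snapshot("top");print(arm.get_obs()["ee_pos"])
a=cv2.resize(s[165:315,205:355],None,fx=4,fy=4,interpolation=cv2.INTER_CUBIC)
cv2.imwrite("pics/d4.png",a)
E
```

```text
t: 9.4
ee_pos: [578.3, -13.5, 70.4]
tcp_rot: [-3.142, 0.0, 0.001]
force: [-0.8, 0.1, 0.2]
grip_width: 80.8
grasp_force: 0.0
t: 10.65
ee_pos: [565.7, 238.2, 236.2]
tcp_rot: [-3.141, 0.0, -0.004]
force: [1.1, 0.8, 0.6]
grip_width: 80.7
grasp_force: 0.0
t: 11.02
ee_pos: [565.6, 281.8, 235.0]
tcp_rot: [3.141, 0.001, 0.002]
force: [-0.0, -0.4, -0.5]
grip_width: 81.2
grasp_force: 0.0
[565.72173945 280.87655407 234.52673961]
```

View pics/d4.png

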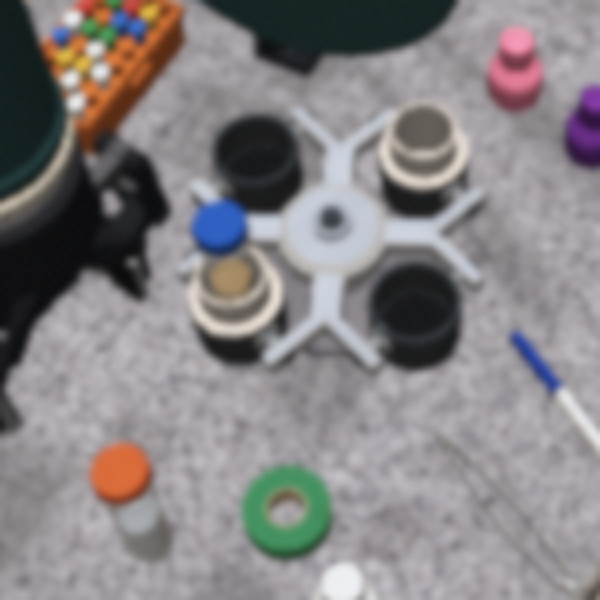

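```bash
python3 -m crank '[0,-0.5,45,0,0,0, 0,0,45,0,0,0, 0,0,40,0,0,0, 0,0,30,0,0,0, 0,0,4,0,0,0, 0,0,0,0,0,0, 0,0,0,0,0,0]'; python3 -m crank '[0,0,0,0,0,0, 0,0,0,0,0,0, 0,0,0,0,0,0, 0,0,0,0,0,0, 0,0,0,0,0,0, 0,0,0,0,0,0]' 1 25; python3 -m crank '[0,0,-20,0,0,0, 0,0,-30,0,0,0, 0,0,-40,0,0,0, 0,0,-40,0,0,0, 0,0,-35,0,0,0, 0,0,0,0,0,0]'
```

```text
t: 12.0
ee_pos: [567.2, 282.8, 72.1]
tcp_rot: [-3.14, 0.001, -0.005]
force: [-0.6, 0.4, 0.3]
grip_width: 81.2
grasp_force: 0.0
t: 12.75
ee_pos: [566.0, 282.7, 70.4]
tcp_rot: [-3.141, 0.0, -0.002]
force: [-1.2, 0.9, 3.6]
grip_width: 33.1
grasp_force: 24.6
t: 13.5
ee_pos: [567.6, 283.4, 239.9]
tcp_rot: [-3.138, 0.0, -0.011]
force: [0.4, -0.4, -1.0]
grip_width: 33.5
grasp_force: 24.9
```

```bash
python3 -m crank '[0,50,0,0,0,0, 4,50,0,0,0,0, 4,50,0,0,0,0, 4,50,0,0,0,0, 0,50,0,0,0,0, 0,46,0,0,0,0, 0,0,30,0,0,0, 0,0,27,0,0,0, 0,0,0,0,0,0, 0,0,0,0,0,0]';  python3 - <<'E'
from h import *
s=arm.snapshot("side");o=arm.get_obs();print(o["ee_pos"],o["tcp_rot"])
a=cv2.resize(s[145:235,270:360],None,fx=6.5,fy=6.5,interpolation=cv2.INTER_CUBIC)
cv2.imwrite("pics/d5.png",a)
E
```

```text
t: 14.75
ee_pos: [577.4, -13.5, 178.0]
tcp_rot: [-3.142, 0.0, 0.0]
force: [0.9, 0.1, 0.2]
grip_width: 33.0
grasp_force: 25.1
[578.05398581 -13.40092561 178.75743887] [3.14148208e+00 2.35301945e-04 1.99317426e-03]
```

View pics/d5.png

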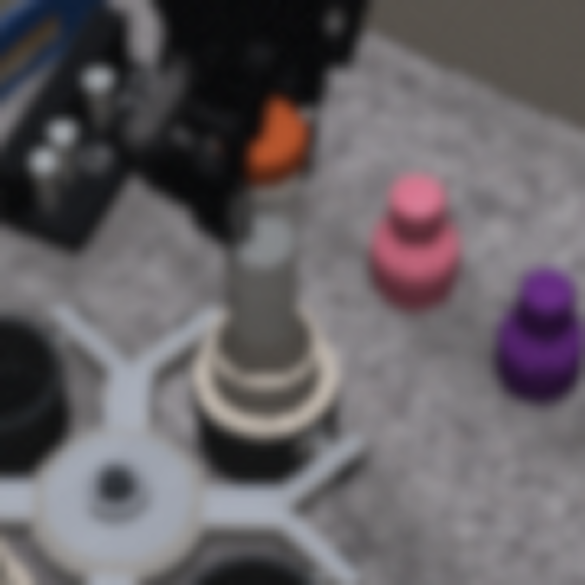

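Run:
```python
from h import *
u=lambda x,o:o+(x+.5)/6.5-.5
print(fitc("side",210.5,17.2,[574,-12],B=u(182,145),Rr=u(309,270)))
print(fitc("side",67,29.5,[574,-12],L=u(195,270),Rr=u(338,270),B=u(436,145)))
V=lambda p:(p-[270,145])*6.5
for z in(108,150):
  q=V(circ("side",574.2,-11.6,z,16));print(z,q.min(0),q.max(0))
```

```text
(array([576.9, -15.5]), array([0., 0.]))
(array([575.5, -12. ]), array([-0.03,  0.03, -0.  ]))
108 [223.61264367 284.74430086] [304.02393465 349.95729582]
150 [220.21200645 220.23619069] [303.4520625  286.55710175]
```

```bash
python3 -m crank '[0,0,10,0,0,0, 0,0,6,0,0,0, 0,0,4,0,0,0, 0,0,0,0,0,0, 0,0,0,0,0,0]'; python3 -m crank '[0,0,3,0,0,0, 0,0,3,0,0,0, 0,0,0,0,0,0, 0,0,0,0,0,0]'
python3 - <<'E'
from h import *
s=arm.snapshot("side");o=arm.get_obs();print(o["ee_pos"],o["tcp_rot"],o["moment"])
a=cv2.resize(s[155:225,285:355],None,fx=8,fy=8,interpolation=cv2.INTER_CUBIC)
cv2.imwrite("pics/d6.png",a)
E
```

```text
t: 15.42
ee_pos: [577.6, -13.6, 157.9]
tcp_rot: [3.142, -0.0, 0.0]
force: [0.0, 0.5, 0.2]
grip_width: 33.5
grasp_force: 25.1
t: 15.92
ee_pos: [577.5, -13.6, 151.7]
tcp_rot: [-3.142, 0.0, 0.0]
force: [0.7, -0.2, -1.2]
grip_width: 33.0
grasp_force: 25.1
[577.50717107 -13.59185157 151.83508791] [ 3.14157629e+00 -3.80943671e-04  1.60942099e-04] [ 0.03399267  0.06429245 -0.04441345]
```

View pics/d6.png

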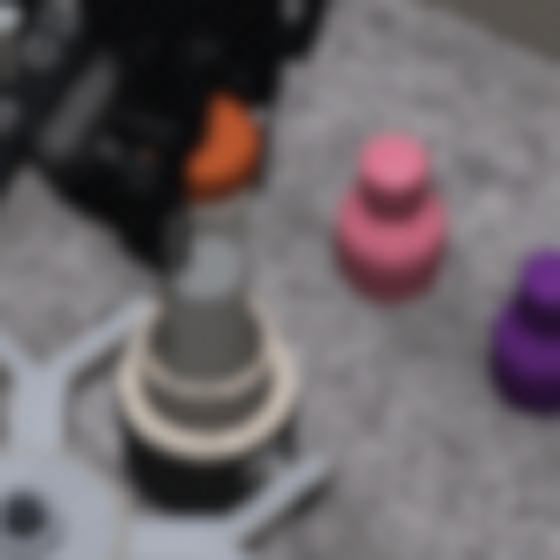

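```bash
python3 -m crank '[0,0,7,0,0,0, 0,0,7,0,0,0, 0,0,6,0,0,0, 0,0,0,0,0,0]'; python3 -m crank '[0,0,7,0,0,0, 0,0,7,0,0,0, 0,0,4,0,0,0, 0,0,0,0,0,0]'; python3 -m crank '[0,0,2,0,0,0, 0,0,2,0,0,0, 0,0,2,0,0,0, 0,0,0,0,0,0]'
```

```text
t: 16.48
ee_pos: [576.7, -13.5, 130.7]
tcp_rot: [-3.141, 0.0, 0.003]
force: [0.0, 0.4, -1.0]
grip_width: 33.4
grasp_force: 25.1
t: 16.98
ee_pos: [577.0, -13.5, 113.2]
tcp_rot: [-3.142, 0.0, 0.002]
force: [-0.2, -1.1, -0.8]
grip_width: 33.3
grasp_force: 25.1
t: 17.48
ee_pos: [577.3, -13.5, 107.6]
tcp_rot: [-3.142, 0.0, 0.001]
force: [0.1, 0.1, -0.3]
grip_width: 33.4
grasp_force: 25.1
```

```bash
python3 -m crank '[0,0,2,0,0,0, 0,0,0,0,0,0, 0,0,0,0,0,0]';python3 -m crank '[0,0,1.5,0,0,0, 0,0,0,0,0,0, 0,0,0,0,0,0]'
```

```text
t: 17.85
ee_pos: [577.9, -13.5, 106.4]
tcp_rot: [-3.142, 0.0, -0.002]
force: [0.6, 0.2, 3.6]
grip_width: 33.0
grasp_force: 25.0
t: 18.23
ee_pos: [579.0, -13.5, 106.3]
tcp_rot: [3.142, -0.0, 0.005]
force: [-1.1, 0.3, 9.1]
grip_width: 32.8
grasp_force: 25.0
```

```bash
python3 -m crank '[0,0,-2,0,0,0, 0,0,0,0,0,0, 0,0,0,0,0,0, 0,0,0,0,0,0, 0,0,0,0,0,0]' -0.9; python3 -m crank '[0,0,-10,0,0,0, 0,0,-30,0,0,0, 0,0,-40,0,0,0, 0,0,-40,0,0,0, -40,10,-10,0,0,0, -50,30,0,0,0,0, -50,50,0,0,0,0, -18,50,0,0,0,0, 0,50,0,0,0,0, 0,50,0,0,0,0]'; python3 -m crank '[0,50,0,0,0,0, 0,34,0,0,0,0, 0,0,40,0,0,0, 0,0,40,0,0,0, 0,0,0,0,0,0]'
python3 - <<'E'
from h import *
s=arm.snapshot("side");t=arm.snapshot("top");o=arm.get_obs();print(o["ee_pos"],o["tcp_rot"])
a=cv2.resize(s[120:320,230:480],None,fx=3,fy=3,interpolation=cv2.INTER_CUBIC)
cv2.imwrite("pics/d7.png",a)
E
```

```text
t: 18.85
ee_pos: [577.3, -13.6, 106.0]
tcp_rot: [-3.142, 0.0, 0.001]
force: [0.2, -0.1, 0.5]
grip_width: 81.1
grasp_force: 0.0
t: 20.1
ee_pos: [425.0, -249.4, 237.7]
tcp_rot: [3.14, -0.001, 0.003]
force: [0.4, 0.2, 0.4]
grip_width: 81.2
grasp_force: 0.0
t: 20.72
ee_pos: [422.8, -329.9, 153.3]
tcp_rot: [-3.137, 0.001, 0.009]
force: [-0.5, -0.1, 0.4]
grip_width: 81.3
grasp_force: 0.0
[ 425.59239918 -331.99498842  157.45697099] [ 3.14107964e+00 -1.84075252e-04  9.55698439e-04]
```

View pics/d7.png

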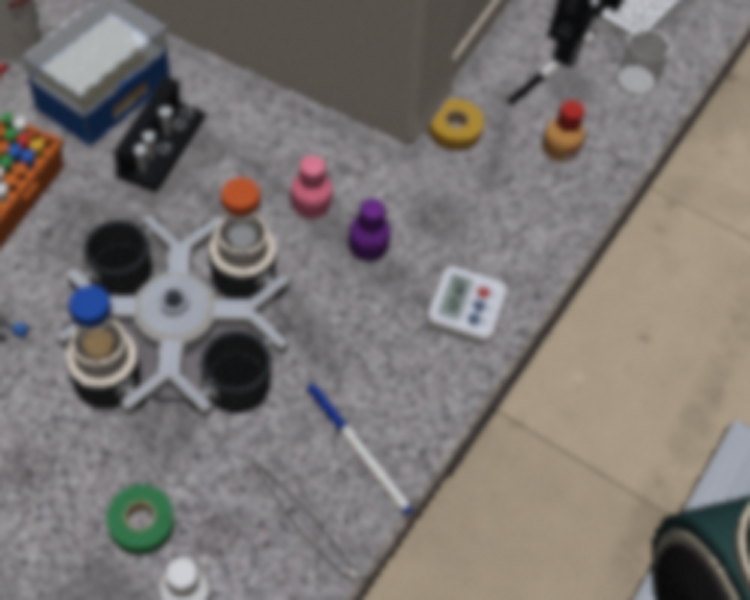

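```bash
python3 -m crank '[-6.5,6,20,0,0,0, 0,0,25,0,0,0, 0,0,0,0,0,0, 0,0,0,0,0,0]'
```

```text
t: 21.32
ee_pos: [420.0, -338.7, 113.7]
tcp_rot: [3.139, 0.0, 0.004]
force: [0.2, -0.0, -0.0]
grip_width: 80.9
grasp_force: 0.0
```

```bash
python3 -m crank '[-1.5,-1,25,0,0,0, 0,0,25,0,0,0, 0,0,15,0,0,0, 0,0,5,0,0,0, 0,0,0,0,0,0, 0,0,0,0,0,0]';  python3 -m crank '[0,0,0,0,0,0, 0,0,0,0,0,0, 0,0,0,0,0,0, 0,0,0,0,0,0, 0,0,0,0,0,0, 0,0,0,0,0,0]' 1 30; python3 -m crank '[0,0,-20,0,0,0, 0,0,-30,0,0,0, 0,0,-40,0,0,0, 0,0,-40,0,0,0, 0,0,-20,0,0,0, 0,0,0,0,0,0]'
```

```text
t: 22.08
ee_pos: [417.9, -337.3, 42.3]
tcp_rot: [3.14, -0.0, 0.002]
force: [0.3, -0.1, 0.0]
grip_width: 81.1
grasp_force: 0.0
t: 22.82
ee_pos: [417.3, -336.8, 41.5]
tcp_rot: [3.141, -0.0, 0.0]
force: [-0.7, 0.4, 2.9]
grip_width: 24.7
grasp_force: 29.4
t: 23.58
ee_pos: [418.2, -337.6, 193.1]
tcp_rot: [3.139, -0.0, 0.005]
force: [-1.2, -1.2, -1.0]
grip_width: 24.3
grasp_force: 29.6
```

```bash
python3 -m crank '[0,-40,-22,0,0,0, 0,-50,-20,0,0,0, 0,-50,0,0,0,0, 0,-50,0,0,0,0, 0,-50,0,0,0,0, 0,-50,0,0,0,0, 0,-50,0,0,0,0, 30,-50,0,0,0,0, 50,-8,0,0,0,0, 50,0,0,0,0,0]'; python3 -m crank '[50,0,0,0,0,0, 50,8,0,0,0,0, 22,4,0,0,0,0, 0,0,0,0,0,0, 0,0,0,0,0,0]'
```

```text
t: 24.82
ee_pos: [547.4, 62.9, 231.0]
tcp_rot: [3.142, 0.004, -0.005]
force: [-0.7, -0.1, -0.4]
grip_width: 24.4
grasp_force: 29.8
t: 25.45
ee_pos: [667.8, 49.3, 231.3]
tcp_rot: [-3.142, 0.0, 0.006]
force: [-0.5, -0.7, -0.6]
grip_width: 24.6
grasp_force: 29.8
```

```bash
python3 -m crank '[4,0,30,0,0,0, 0,0,40,0,0,0, 0,0,35,0,0,0, 0,0,12,0,0,0, 0,0,0,0,0,0, 0,0,0,0,0,0]'
python3 - <<'E'
from h import *
s=arm.snapshot("side");o=arm.get_obs();print(o["ee_pos"],o["tcp_rot"])
x=proj("side",[[668.5,51.8,134-12]])[0];print(x)
a=s[int(x[1])-25:int(x[1])+25,int(x[0])-25:int(x[0])+25]
cv2.imwrite("pics/d8.png",cv2.resize(a,None,fx=12,fy=12,interpolation=cv2.INTER_CUBIC)); print(int(x[0])-25,int(x[1])-25)
V=lambda p:(p-[int(x[0])-25,int(x[1])-25])*12
c=o["ee_pos"]-[3.6,-1.9,0]; b=c[2]-42
for n,z,r in(("capbot",b+44,12.8),("body",b+30,20),("foot",b,20)):
  q=V(circ("side",c[0],c[1],z,r));print(n,q.min(0).round(),q.max(0).round())
q=V(circ("side",668.5,51.8,64,30));print("rim",q.min(0).round(),q.max(0).round())
E
```

```text
t: 26.2
ee_pos: [674.5, 49.4, 118.5]
tcp_rot: [-3.141, 0.0, -0.005]
force: [-0.0, -0.7, -0.6]
grip_width: 24.5
grasp_force: 29.8
[674.72589218  49.34935879 118.73300544] [-3.14143309e+00  2.36227423e-04 -5.95903415e-03]
[266.25196917 189.25449702]
241 164
capbot [236. 251.] [356. 347.]
body [211. 264.] [396. 413.]
foot [228. 344.] [408. 492.]
rim [197. 349.] [466. 569.]
```

View pics/d8.png

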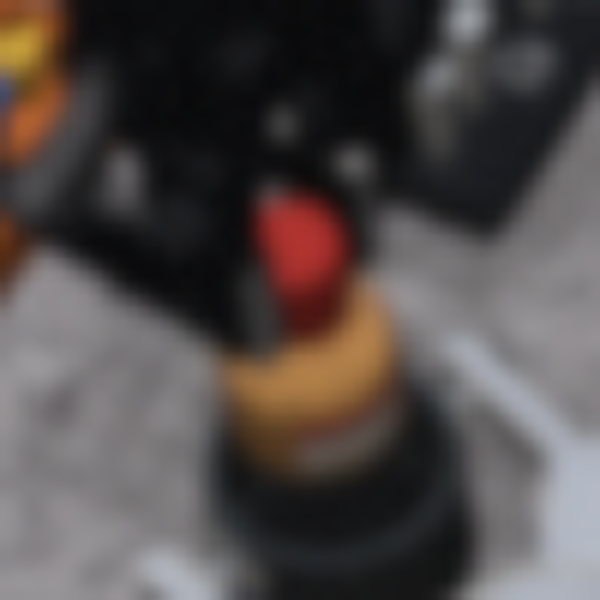

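```bash
python3 -m crank '[-3.3,0.4,0,0,0,0, 0,0,8,0,0,0, 0,0,7,0,0,0, 0,0,5,0,0,0, 0,0,0,0,0,0, 0,0,0,0,0,0]'; python3 -m crank '[0,0,6,0,0,0, 0,0,6,0,0,0, 0,0,6,0,0,0, 0,0,0,0,0,0]'; python3 -m crank '[0,0,2,0,0,0, 0,0,2,0,0,0, 0,0,2,0,0,0, 0,0,0,0,0,0]'
```

```text
t: 27.0
ee_pos: [670.1, 48.8, 96.2]
tcp_rot: [-3.142, 0.0, 0.0]
force: [0.3, 1.0, -0.5]
grip_width: 24.5
grasp_force: 29.8
t: 27.5
ee_pos: [669.2, 48.8, 77.2]
tcp_rot: [3.142, -0.0, -0.003]
force: [-0.1, -0.8, -0.3]
grip_width: 24.2
grasp_force: 29.8
t: 28.0
ee_pos: [669.8, 48.8, 72.1]
tcp_rot: [3.142, -0.0, -0.001]
force: [-0.5, -0.0, -0.3]
grip_width: 24.2
grasp_force: 29.8
```

```bash
python3 -m crank '[0,0,1.5,0,0,0, 0,0,0,0,0,0, 0,0,0,0,0,0]';python3 -m crank '[0,0,1.5,0,0,0, 0,0,0,0,0,0, 0,0,0,0,0,0]'
```

```text
t: 28.38
ee_pos: [670.4, 48.8, 71.5]
tcp_rot: [3.142, -0.0, 0.001]
force: [-0.9, 0.3, 4.0]
grip_width: 24.5
grasp_force: 30.2
t: 28.75
ee_pos: [670.8, 48.7, 71.4]
tcp_rot: [3.142, -0.0, 0.003]
force: [-2.8, -1.2, 10.4]
grip_width: 24.6
grasp_force: 30.9
```

```bash
python3 -m crank '[0,0,-2,0,0,0, 0,0,0,0,0,0, 0,0,0,0,0,0, 0,0,0,0,0,0, 0,0,0,0,0,0]' -0.3; python3 -m crank '[0,0,-10,0,0,0, 0,0,-30,0,0,0, 0,0,-40,0,0,0, 0,0,-40,0,0,0, 0,0,-40,0,0,0, -50,0,0,0,0,0, -50,0,0,0,0,0, -50,0,0,0,0,0, -50,-30,0,0,0,0, -31,-45,0,0,0,0]'; python3 -m crank '[0,-45,0,0,0,0, 0,-45,0,0,0,0, 0,-32.5,20,0,0,0, 0,0,40,0,0,0, 0,0,40,0,0,0, 0,0,15,0,0,0, 0,0,0,0,0,0, 0,0,0,0,0,0]' -0.8
python3 - <<'E'
from h import *
s=arm.snapshot("side");o=arm.get_obs();print(o["ee_pos"],o["tcp_rot"])
for n in("bottle_clear_center","bottle_amber_center"):print([(d["centre"],d["score"]) for d in arm.tip_of(n,"side")])
E
```

```text
t: 29.38
ee_pos: [669.8, 48.8, 71.0]
tcp_rot: [-3.142, 0.0, 0.001]
force: [0.5, -0.7, -0.1]
grip_width: 55.6
grasp_force: 0.0
t: 30.62
ee_pos: [437.2, 123.7, 232.2]
tcp_rot: [-3.141, 0.005, -0.002]
force: [1.2, 1.2, 0.7]
grip_width: 55.3
grasp_force: 0.0
t: 31.62
ee_pos: [440.5, 246.9, 118.3]
tcp_rot: [-3.14, 0.001, -0.005]
force: [0.2, -0.5, 0.0]
grip_width: 76.9
grasp_force: 0.0
[440.59110843 247.00038242 118.42483063] [-3.13991899e+00  7.52182546e-04 -5.23321988e-03]
[([436.0, 249.4, 28.4], 0.8)]
[([506.6, -122.0, 31.0], 0.6), ([582.7, -133.1, 29.7], 0.52)]
```

```bash
python3 -m crank '[-1,0,30,0,0,0, 0,0,26,0,0,0, 0,0,15,0,0,0, 0,0,5,0,0,0, 0,0,0,0,0,0, 0,0,0,0,0,0]';  python3 -m crank '[0,0,0,0,0,0, 0,0,0,0,0,0, 0,0,0,0,0,0, 0,0,0,0,0,0, 0,0,0,0,0,0, 0,0,0,0,0,0]' 1 30; python3 -m crank '[0,0,-20,0,0,0, 0,0,-30,0,0,0, 0,0,-40,0,0,0, 0,0,-40,0,0,0, 0,0,-20,0,0,0, 0,0,0,0,0,0]'
```

```text
t: 32.52
ee_pos: [438.9, 246.8, 41.3]
tcp_rot: [-3.141, 0.0, -0.003]
force: [0.7, -0.5, -0.1]
grip_width: 77.1
grasp_force: 0.0
t: 33.28
ee_pos: [438.2, 246.4, 40.5]
tcp_rot: [-3.141, 0.0, -0.001]
force: [0.3, 0.2, 2.7]
grip_width: 24.6
grasp_force: 30.0
t: 34.02
ee_pos: [439.2, 247.0, 192.0]
tcp_rot: [-3.14, 0.0, -0.006]
force: [0.0, -0.2, -1.0]
grip_width: 24.5
grasp_force: 30.1
```

```bash
python3 -m crank '[15,42,0,0,0,0, 20,42,0,0,0,0, 20,42,0,0,0,0, 21,41,10,0,0,0, 0,0,40,0,0,0, 0,0,25,0,0,0, 0,0,0,0,0,0, 0,0,0,0,0,0]'
python3 - <<'E'
from h import *
s=arm.snapshot("side");o=arm.get_obs();print(o["ee_pos"],o["tcp_rot"])
x=proj("side",[[511.3,82.2,90]])[0]; x=x.astype(int)-25
cv2.imwrite("pics/d9.png",cv2.resize(s[x[1]:x[1]+50,x[0]:x[0]+50],None,fx=12,fy=12,interpolation=cv2.INTER_CUBIC))
V=lambda p:(p-x)*12
c=o["ee_pos"]-[3.6,-1.9,0]; b=c[2]-41
for n,z,r in(("captop",b+62,12.8),("body",b+30,20),("foot",b,20)):
  q=V(circ("side",c[0],c[1],z,r));print(n,q.min(0).round(),q.max(0).round())
q=V(circ("side",511.3,82.2,64,30));print("rim",q.min(0).round(),q.max(0).round())
E
```

```text
t: 35.02
ee_pos: [513.9, 79.5, 115.1]
tcp_rot: [3.142, -0.0, -0.001]
force: [0.4, 0.1, 0.3]
grip_width: 24.3
grasp_force: 30.2
[514.58934744  79.62296492 115.99069985] [-3.14143919e+00 -2.36851277e-04 -1.82339336e-03]
captop [237. 127.] [367. 238.]
body [207. 180.] [405. 351.]
foot [213. 254.] [406. 423.]
rim [164. 241.] [451. 493.]
```

View pics/d9.png

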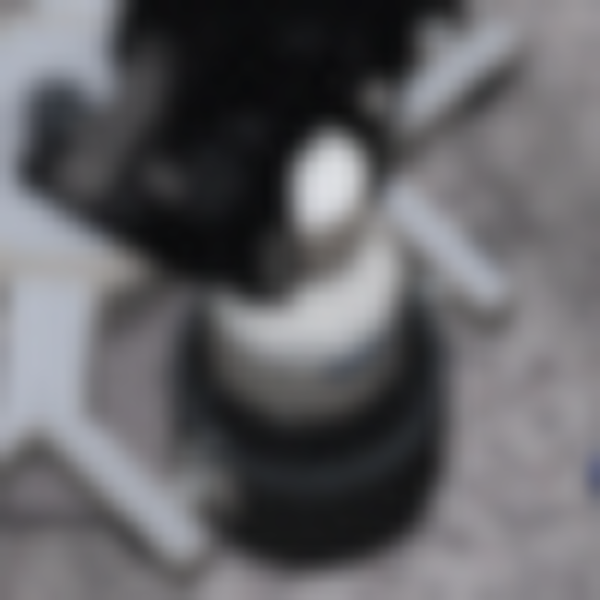

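```bash
python3 -m crank '[0,0,8,0,0,0, 0,0,7,0,0,0, 0,0,5,0,0,0, 0,0,0,0,0,0, 0,0,0,0,0,0]'; python3 -m crank '[0,0,6,0,0,0, 0,0,6,0,0,0, 0,0,6,0,0,0, 0,0,0,0,0,0]'; python3 -m crank '[0,0,2,0,0,0, 0,0,2,0,0,0, 0,0,1.5,0,0,0, 0,0,0,0,0,0, 0,0,0,0,0,0]'
```

```text
t: 35.7
ee_pos: [514.1, 79.4, 95.3]
tcp_rot: [3.142, -0.0, 0.0]
force: [0.1, -0.4, -0.3]
grip_width: 24.4
grasp_force: 30.2
t: 36.2
ee_pos: [513.2, 79.3, 76.4]
tcp_rot: [3.141, -0.0, -0.003]
force: [-0.6, 0.1, -0.2]
grip_width: 25.2
grasp_force: 30.2
t: 36.83
ee_pos: [514.0, 79.4, 71.9]
tcp_rot: [-3.142, 0.0, -0.0]
force: [-0.1, -0.3, -1.0]
grip_width: 24.4
grasp_force: 30.2
```

```bash
python3 -m crank '[0,0,2,0,0,0, 0,0,0,0,0,0, 0,0,0,0,0,0]';python3 -m crank '[0,0,1,0,0,0, 0,0,0,0,0,0, 0,0,0,0,0,0]'
```

```text
t: 37.2
ee_pos: [514.6, 79.5, 70.4]
tcp_rot: [-3.141, 0.0, -0.002]
force: [-0.5, 0.6, 4.1]
grip_width: 24.4
grasp_force: 30.2
t: 37.58
ee_pos: [515.1, 79.8, 70.0]
tcp_rot: [-3.141, 0.001, -0.004]
force: [-0.6, 1.2, 7.3]
grip_width: 24.5
grasp_force: 29.6
```

Seated. Release, retreat and check.

```bash
python3 -m crank '[0,0,-1.5,0,0,0, 0,0,0,0,0,0, 0,0,0,0,0,0, 0,0,0,0,0,0, 0,0,0,0,0,0]' -0.3; python3 -m crank '[0,0,-10,0,0,0, 0,0,-30,0,0,0, 0,0,-40,0,0,0, 0,0,-40,0,0,0, 0,0,-40,0,0,0, 0,50,0,0,0,0, 0,50,0,0,0,0, -20,50,0,0,0,0, -20,50,0,0,0,0, -20,50,0,0,0,0]'; python3 -m crank '[0,50,0,0,0,0, 0,0,0,0,0,0, 0,0,0,0,0,0]'
python3 - <<'E'
from h import *
s=arm.snapshot("side")
cv2.imwrite("pics/e1.png",cv2.resize(s[160:290,225:355],None,fx=4.5,fy=4.5,interpolation=cv2.INTER_CUBIC))
V=lambda p:(p-[225,160])
def blob(lo,hi,n,box):
    h=cv2.cvtColor(s,cv2.COLOR_BGR2HSV);m=cv2.inRange(h,lo,hi);k=np.zeros_like(m);x,y=proj("side",[box])[0].astype(int);k[y-14:y+14,x-14:x+14]=1;m=m*k
    M=cv2.moments(m,True);c=(M["m10"]/M["m00"],M["m01"]/M["m00"]);print(n,M["m00"],np.round(c,1),"exp",proj("side",[box])[0].round(1))
blob((3,150,120),(15,255,255),"orange",(574.7,-11.6,146))
blob((0,140,80),(8,255,255),"red",(667,51,86))
blob((172,140,80),(180,255,255),"red2",(667,51,86))
blob((0,0,170),(180,40,255),"white",(511,82,86))
blob((105,120,80),(125,255,255),"blue",(605,145.6,146))
E
```

```text
t: 38.2
ee_pos: [513.8, 79.4, 70.1]
tcp_rot: [3.142, -0.0, -0.001]
force: [0.4, -0.7, 0.1]
grip_width: 55.7
grasp_force: 0.0
t: 39.45
ee_pos: [453.3, -172.1, 231.3]
tcp_rot: [3.141, 0.0, 0.002]
force: [1.1, -0.4, 0.2]
grip_width: 56.2
grasp_force: 0.0
t: 39.83
ee_pos: [453.9, -220.4, 230.6]
tcp_rot: [-3.141, 0.002, -0.0]
force: [0.4, 1.2, 0.5]
grip_width: 55.6
grasp_force: 0.0
orange 91.0 [309.6 184.3] exp [310.2 184.8]
red 57.0 [267.9 196.3] exp [268.4 197.4]Traceback (most recent call last):
  File "<stdin>", line 10, in <module>
  File "<stdin>", line 7, in blob
ZeroDivisionError: float division by zero
```

Run:
```python
from h import *
s=arm.snapshot("side");s0=cv2.imread("pics/side0.png")
def blob(s,lo,hi,n,box):
    h=cv2.cvtColor(s,cv2.COLOR_BGR2HSV);m=cv2.inRange(h,lo,hi);k=np.zeros_like(m);x,y=proj("side",[box])[0].astype(int);k[y-12:y+12,x-12:x+12]=1
    y,x=np.nonzero(m*k);print(n,len(x),x.mean().round(1),y.mean().round(1),np.ptp(x)+1,np.ptp(y)+1,proj("side",[box])[0].round(1))
W=((0,0,190),(180,45,255))
blob(s,*W,"white",(511,82,88)); blob(s0,*W,"white start",(436.3,249.5,58))
for i in(s,s0): blob(i,(105,120,80),(125,255,255),"blue",(605,145.6,146))
for n in("bottle_clear_center","bottle_amber_center","tube_spare_center"):print(n,[(np.round(d["centre"]),round(d["score"],2)) for d in arm.tip_of(n,"side")])
```

```text
white 30 307.5 234.3 6 6 [308.5 235.7]
white start 90 290.6 313.1 12 17 [290.8 311.1]
blue 129 259.3 220.7 13 12 [259.8 221.9]
blue 134 259.3 220.9 13 13 [259.8 221.9]
bottle_clear_center [(array([514.,  80.,  58.]), 0.52)]
bottle_amber_center [(array([ 504., -123.,   34.]), 0.68), (array([671.,  49.,  62.]), 0.46), (array([ 583., -129.,   30.]), 0.46), (array([572., -12.,  96.]), 0.44)]
tube_spare_center [(array([573.,  -9.,  98.]), 0.56)]
```

```bash
python3 -c "
from cell import arm
print(arm.hand_in())"
```

```text
the job is handed in; nothing more can be done
None
```

The job is handed in at about 40 s on the clock: the spare sleeve and the orange-capped tube are in bucket 3, the two bottles are in the two buckets between, facing each other, and the fitted tube is where it was; the final camera measurements matched the expected positions, though I had no picture views left to look at the finished rotor.

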